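# Switch off the bench channel left on, under a spring-open lid

### The job

One of the four switches under the lid of the bench's switch box has been left on. Take the stylus from its stand, press the recessed release button on the sloping front with it so that the lid springs fully open, and use the stylus to flip the switch that stands opposite to the other three fully over so that it lies like them, leaving the three as they are. Then put the stylus back upright, fully home in its stand, let go and leave the lid open; touch the box and its switches only with the stylus and leave the beaker, jar and bowl where they are.

Things in the scene. Friction and masses are not known exactly. Their poses are not given: they have to be found in the camera images.
- switchbox: pale fixed metal box, 180 mm wide (y). Origin: centre underneath, on the bench; x from its sloping front (which faces the robot's left) to its hinge side; turned about z. Flat deck 85 mm high, x = -50 to 125 mm. Panel before it slopes down to x = -119; its outward normal leans 42 degrees from vertical towards -x. A 164 x 172 mm hollow lid covers the deck, top at 117 mm, front edge at x = -46 mm.
- release_mouth (a point): centre of the mouth of the release recess, mid panel (box x -84, y 0, z 54 mm); axes as the box. Round bore, 18 mm diameter, square to the panel, 29 mm steel ring (2 mm high) about its mouth. It runs inwards 42 degrees from straight down towards box +x: along (0.669, 0, -0.743) in the box frame. The white button's 16 mm face lies 18 mm down the bore.
- release (a joint): release button, m pressed inwards along the bore: 0 out, 0.006 fully in; springy, 1.5 N at the start to 4.5 N fully in. At about 0.004 it frees the lid.
- lid (a joint): lid angle, rad: 0 shut and latched, 1.8 open against its stop. Hinge along the far edge of the box (box x 118, z 87 mm). Once released it springs open by itself in about half a second, front edge swinging up and over to box +x; open, it stands on the far (+x) side of the switches, leaning away, up to about 250 mm above the bench.
- stand: aluminium block, 60 x 60 mm, 75 mm high, fixed to the bench. Origin: centre of its underside; z up. An upright bore of 14 mm diameter with a 2 mm chamfer runs right through its middle.
- stand_mouth (a point): centre of the mouth of the stand's bore, on its top face, 75 mm above the bench
- stylus: loose stylus, about 70 g, standing in the stand. Origin: on its axis, in the round grip; z from tip to grip end. Grip 20 mm diameter, from 27 mm below to 32 mm above the origin; under it a 28 mm flange 5 mm thick, whose underside (32 mm below the origin) rests on the stand; then an 8 mm steel shaft to the rounded tip, 102 mm below the origin. In the stand the origin is 107 mm above the bench.
- stylus_tip (a point): very end of the stylus' rounded tip
- beaker: bystander: loose glass beaker, 70 mm wide, 95 mm high; origin under its centre
- jar: bystander: loose amber glass jar with a cap, 64 mm wide, 85 mm high; origin under its centre
- mortar: bystander: loose white ceramic bowl, 100 mm wide, 50 mm high; origin under its centre
- station1: one of four alike black rocker switches in a row along box y on the deck under the lid, 30 mm apart: paddle 36 mm long (box x), 15 mm wide. Origin: on this switch's pivot, 12 mm above the deck (97 mm above the bench); axes as the switch box's. Its place in the row varies. Paddle top 6 mm above the pivot; a thin white bar marks its hinge-side (+x) end.
- switch1 (a joint): angle of the paddle at station1, rad: 0 = off, release-side (box -x) end down, 0.3 rad from level; 0.6 = on, release-side end up, 0.3 rad the other way. It stays where it is left; about 2.5 N pressed down near the raised end moves it. At the start this one is on (about 0.6).
- station2: one of four alike black rocker switches in a row along box y on the deck under the lid, 30 mm apart: paddle 36 mm long (box x), 15 mm wide. Origin: on this switch's pivot, 12 mm above the deck (97 mm above the bench); axes as the switch box's. Its place in the row varies. Paddle top 6 mm above the pivot; a thin white bar marks its hinge-side (+x) end.
- switch2 (a joint): angle of the paddle at station2, rad: 0 = off, release-side (box -x) end down, 0.3 rad from level; 0.6 = on, release-side end up, 0.3 rad the other way. It stays where it is left; about 2.5 N pressed down near the raised end moves it. At the start this one is off (about 0).
- station3: one of four alike black rocker switches in a row along box y on the deck under the lid, 30 mm apart: paddle 36 mm long (box x), 15 mm wide. Origin: on this switch's pivot, 12 mm above the deck (97 mm above the bench); axes as the switch box's. Its place in the row varies. Paddle top 6 mm above the pivot; a thin white bar marks its hinge-side (+x) end.
- switch3 (a joint): angle of the paddle at station3, rad: 0 = off, release-side (box -x) end down, 0.3 rad from level; 0.6 = on, release-side end up, 0.3 rad the other way. It stays where it is left; about 2.5 N pressed down near the raised end moves it. At the start this one is off (about 0).
- station4: one of four alike black rocker switches in a row along box y on the deck under the lid, 30 mm apart: paddle 36 mm long (box x), 15 mm wide. Origin: on this switch's pivot, 12 mm above the deck (97 mm above the bench); axes as the switch box's. Its place in the row varies. Paddle top 6 mm above the pivot; a thin white bar marks its hinge-side (+x) end.
- switch4 (a joint): angle of the paddle at station4, rad: 0 = off, release-side (box -x) end down, 0.3 rad from level; 0.6 = on, release-side end up, 0.3 rad the other way. It stays where it is left; about 2.5 N pressed down near the raised end moves it. At the start this one is off (about 0).
Mind the look-alikes: they are no part of the job. What is shaped like the stand but black or turquoise is not meant.

How it is judged:
By the outcome, as a careful person would: the job done as asked, in the order asked, and still so for the second after the job is handed in, with the robot touching nothing.
It also fails if it takes over 54 s, if anything falls off the work surface, if the arm or the gripper's body presses on something with over 40 N, if the wrist force passes 120 N, or if a joint passes its speed limit or range.

### The arm

A 7-joint arm with a two-finger parallel gripper is mounted at the origin on the work surface. World frame = base frame: x ahead of the robot, y to its left, z up, the work surface at z = 0. Lengths are in m, angles in rad, forces in N, time in s.
With the tool pointing down it reaches from about 0.4 to 0.925 m from the base axis. Payload 4.1 kg.
Tool frame: the origin (TCP) lies at the very end of the fingers, on their centre line; the grasp point (between the pads) lies 19 mm behind it; x points along the fingers, y is the direction in which the jaws open and shut, and the axes are right-handed (so a half turn about x gives the same grasp; the last joint's range is limited). The gripper opens to 85 mm and grips with 20 to 120 N. Pads are 22 mm wide; open, the fingers measure 114 mm over their backs; the gripper's body (76 mm by 85 mm) begins 54 mm behind the grasp point. The pads swing forward as they close: fully open they stand 13 mm farther back than shut.
Start: joints at [-1.34, 0.398, 0.045, 1.537, -0.019, 1.207, -0.051], TCP at [0.21, 0.615, 0.205] pointing down, gripper open.
Joint ranges: [-2.82, 2.82], [-0.49, 2.23], [-1.37, 1.46], [0, 2.46], [-1.36, 4.5], [0.23, 2], [-2.94, 2.94]. Speed limits (rad/s): [2.57, 2.57, 3.14, 3.14, 3.14, 3.14, 3.14].

### API

Orientations are given as a rotation vector (axis times angle).
In Python, from bench import ctrl, eyes gives the robot as it stands.
- The arm moves only by the tool play_rows, never from a script. Its argument "steps" is a list of rows, each a list of 3 entries, a list of its own where there are three numbers: the turn, a rotation vector about the tool's x, y, z in degrees, then the shift along the tool's x, y, z in mm, then the opening, from -1 (shut) to 1 (fully open), so that 0 is half open. In form: [[[wx, wy, wz], [dx, dy, dz], claw], ...]. A call has 1 to 8 rows; each row shifts and turns the commanded pose from where the row before left it, along the tool's axes as they then stand; what a row does not reach is not made up. A row lasts 1/12 s, in which the tool goes at most 41.7 mm and 7.16 degrees, less where a joint would pass 70% of its speed; a pose out of reach is approached as far as the arm can. A call is refused whole if a number of a shift passes 41.7 or a number of a turn 7.16, either way. A call with a gripper value outside its range is refused whole. The fingers move at their own pace and stop on an object; "force" is the grip in N (left out, the last holds). Time passes only in rows, so rows that do not move let the fingers close. It gives the time, the measured TCP pose, the force and the opening at its end, in the units of the state.
- ctrl.get_obs(): the state, without advancing time (a new reading comes with each control period).
- eyes.camera(name): name is "side" or "top" or "wrist"; returns the picture (480x640x3 uint8, red, green, blue); there is no depth.
- eyes.camera_model(name): a dict with "fov_y" (degrees; the focal length in pixels is half the picture's height over the tangent of half this angle, whatever the lens; pixels are square), "cx", "cy" (the principal point, pixels), "R" (3x3) and "t" (3): a world point X has camera coordinates R X + t. Camera axes: x right, y down, z forward; pixel columns grow to the right and rows downward; lengths in m; the calibration is good to about 2 mm. A picture is of the moment at which its call begins: read the wrist's pose just before it. camera_model takes no time and is no camera call; for the wrist camera it gives the pose at the moment of the call.
- ctrl.finish_job(): hands the job in, once; it reports no verdict.
The state is a dict: "clock": time; "joints": joint angles; "joint_velocities": joint speeds; "joint_torque": joint torques, N m; "tcp_pos": TCP position; "tool_rot": TCP orientation; "contact_force": force on the tool from outside, world axes, zero at the start; "wrist_torque": the same for the moment, N m; "gripper_width": finger opening in m.
Only numpy, scipy, OpenCV 4.12 (cv2) and the standard library are available. Lean on these libraries where they do the work, as an engineer would, in place of code of your own. Each camera call takes 0.05 s, during which the arm holds its last target.

## Working session

There is one attempt and no reset: what is moved stays moved. The work goes in short steps, Python scripts to look and compute and a tool call to move; the robot and the scene stay as the last step left them, time stands still between calls to the robot, and variables do not carry over. Pictures are saved under pics/ and viewed, and the job is handed in when it is done.

Besides the shell and the picture viewer there is one more tool, called after ">>>" by a JSON object that holds its "method" and its "body". play_rows: Moves the arm, as the interface text tells. Its arguments: {"type":"object","properties":{"steps":{"type":"array"},"force":{"type":"number"}},"required":["steps"]}

```bash
ls; mkdir -p pics
python3 - <<'E'
from bench import ctrl, eyes
import cv2
print(ctrl.get_obs())
for n in ("top","side","wrist"):
    m=eyes.camera_model(n); print(n,m)
    cv2.imwrite(f"pics/{n}0.png",eyes.camera(n)[:,:,::-1])
E
```

```text
pics
{'clock': 0.0, 'joints': array([-1.34001524,  0.39919644,  0.04501045,  1.53786073, -0.01868944,
        1.20687527, -0.0507041 ]), 'joint_velocities': array([ 4.76380418e-04,  2.94560836e-04,  6.18428212e-05, -2.80800901e-05,
        3.93726777e-04,  2.47769812e-04, -6.33789984e-04]), 'joint_torque': array([ 7.45837406e-04, -4.75114560e+01,  1.36423912e+00, -2.54221988e+01,
        1.12863208e-02,  9.49583977e-03,  1.05375514e-05]), 'tcp_pos': array([0.21024895, 0.61435224, 0.20426873]), 'tool_rot': array([ 0.257193  ,  1.55545308, -0.26020473]), 'contact_force': array([ 0.18177811, -0.64371065,  0.44667678]), 'wrist_torque': array([-0.02401933,  0.006065  ,  0.05772432]), 'gripper_width': 0.08537409438106291}
top {'fov_y': 56.36504465060566, 'cx': 315.019545477108, 'cy': 244.27221515856905, 'R': array([[-0.02107382, -0.99971551,  0.01117116],
       [-0.98389237,  0.01875375, -0.17777544],
       [ 0.17751537, -0.01473763, -0.98400767]]), 't': array([-0.03006951,  0.52575342,  1.17582354])}
side {'fov_y': 44.03067067366101, 'cx': 319.5997668457563, 'cy': 245.00781694460673, 'R': array([[-0.97556845, -0.21919192, -0.01486974],
       [-0.10657344,  0.53134528, -0.84042507],
       [ 0.19211535, -0.81830746, -0.54172372]]), 't': array([0.51426751, 0.14744087, 1.41549803])}
wrist {'fov_y': 62.59918649764578, 'cx': 320.65361500835587, 'cy': 242.96772623778682, 'R': array([[ 0.32406485,  0.94603299, -0.00188518],
       [ 0.90287739, -0.3086856 ,  0.29920834],
       [ 0.28247903, -0.09866499, -0.95418594]]), 't': array([-0.64890002, -0.03911781,  0.38034608])}
```

View pics/top0.png

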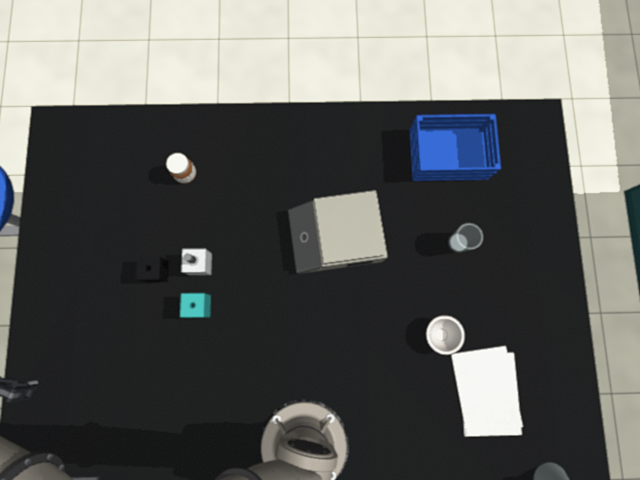

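View pics/side0.png

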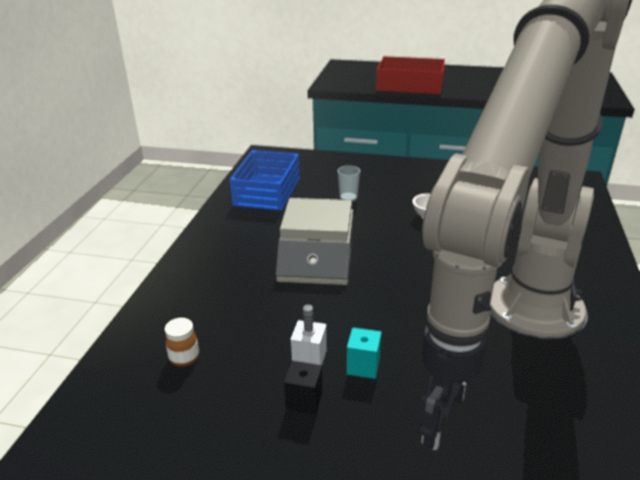

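View pics/wrist0.png

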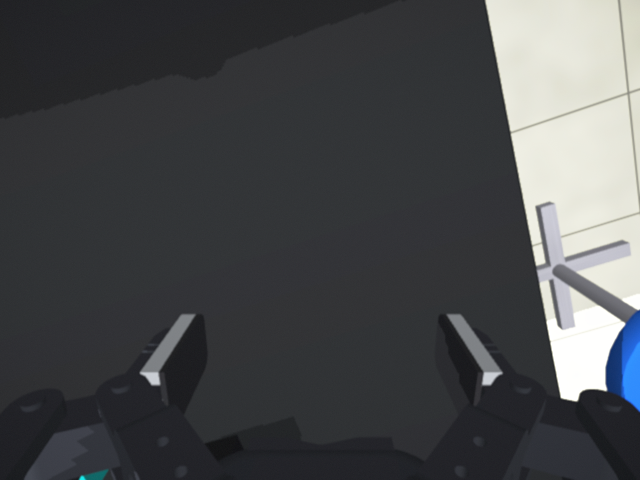

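```bash
cat > h.py <<'E'
import numpy as np, cv2
from scipy.spatial.transform import Rotation as Ro
from bench import ctrl, eyes
def ray(m,u,v):
    f=240/np.tan(np.radians(m["fov_y"])/2); R=np.array(m["R"])
    d=R.T@np.array([(u-m["cx"])/f,(v-m["cy"])/f,1]); return -R.T@np.array(m["t"]), d/np.linalg.norm(d)
def onz(m,u,v,z):
    c,d=ray(m,u,v); return c+d*(z-c[2])/d[2]
def proj(m,X):
    f=240/np.tan(np.radians(m["fov_y"])/2); p=np.array(m["R"])@np.array(X)+m["t"]; return np.array([m["cx"]+f*p[0]/p[2],m["cy"]+f*p[1]/p[2]])
def tri(ml):
    A=np.zeros((3,3));b=np.zeros(3)
    for m,u,v in ml:
        c,d=ray(m,u,v);P=np.eye(3)-np.outer(d,d);A+=P;b+=P@c
    X=np.linalg.solve(A,b); return X,[np.linalg.norm((np.eye(3)-np.outer(ray(m,u,v)[1],ray(m,u,v)[1]))@(X-ray(m,u,v)[0])) for m,u,v in ml]
def toolR(): return Ro.from_rotvec(ctrl.get_obs()["tool_rot"])
E
python3 - <<'E'
from h import *
t=cv2.imread("pics/top0.png"); s=cv2.imread("pics/side0.png")
a=cv2.resize(t[180:290,270:400],None,fx=5,fy=5,interpolation=cv2.INTER_CUBIC)
cv2.imwrite("pics/c1.png",a)
cv2.imwrite("pics/c2.png",cv2.resize(t[230:330,120:230],None,fx=6,fy=6,interpolation=cv2.INTER_CUBIC))
cv2.imwrite("pics/c3.png",np.hstack([cv2.resize(s[190:290,270:360],None,fx=5,fy=5,interpolation=cv2.INTER_CUBIC),cv2.resize(s[300:400,290:360],None,fx=5,fy=5,interpolation=cv2.INTER_CUBIC)]))
E
```

```text
(no output)
```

View pics/c1.png

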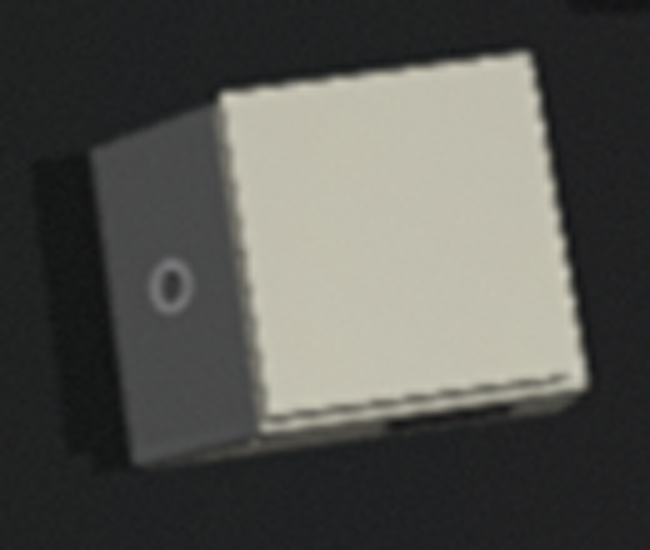

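View pics/c2.png

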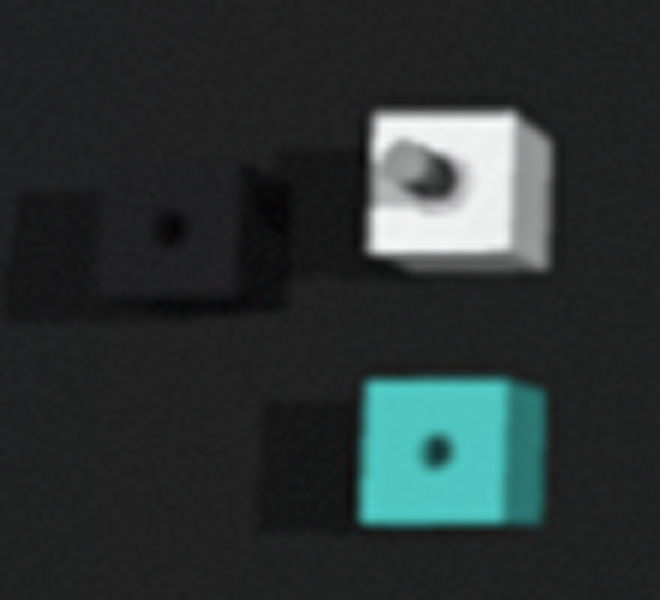

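View pics/c3.png

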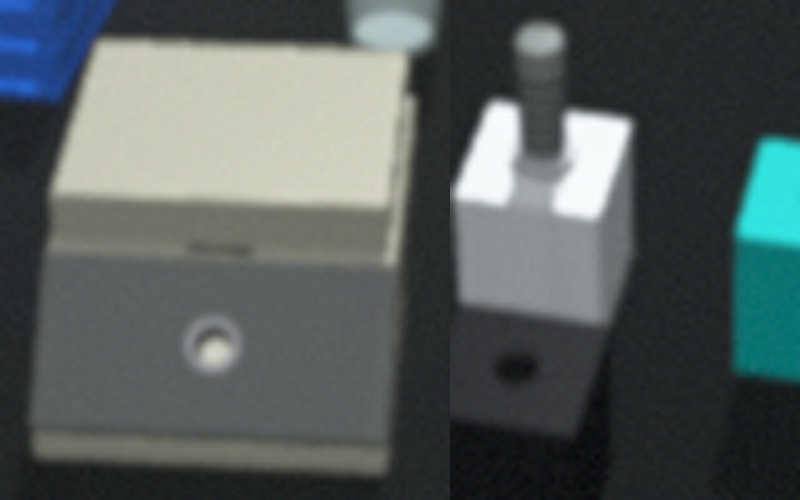

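Run:
```python
from h import *
T=eyes.camera_model("top");S=eyes.camera_model("side")
ct=lambda x,y,k,ox,oy:((x+.5)/k-.5+ox,(y+.5)/k-.5+oy)
# stand
c=[onz(T,*ct(x,y,6,120,230),.075) for x,y in [(373,110),(518,112),(513,256),(367,252)]]
print("stand top",[p.round(4) for p in c],np.mean(c,0).round(4), [np.linalg.norm(c[i]-c[i-1]).round(4) for i in range(4)])
print("stylus top T",onz(T,*ct(404,160,6,120,230),.139).round(4), "S",onz(S,*ct(541-450,40,5,290,300),.139).round(4))
c=[onz(S,*ct(x-450,y,5,290,300),.075) for x,y in [(492,100),(633,120),(597,218),(455,195)]]
print("stand S",[p.round(4) for p in c],np.mean(c,0).round(4))
# box
ring,e=tri([(T,*ct(171,286,5,270,180)),(S,*ct(213,345,5,270,190))]);print("ring",ring,e)
L=[onz(T,*ct(x,y,5,270,180),.117) for x,y in [(222,93),(532,50),(585,374),(262,416)]]
print("lid",[p.round(4) for p in L],np.mean(L,0).round(4),[np.linalg.norm(L[i]-L[i-1]).round(4) for i in range(4)])
for a,b in ((0,1),(3,2)): d=L[b]-L[a];print(np.degrees(np.arctan2(d[1],d[0])))
for a,b in ((3,0),(2,1)): d=L[b]-L[a];print("y+-",np.degrees(np.arctan2(d[1],d[0])))
L=[onz(S,*ct(x,y,5,270,190),.117) for x,y in [(52,188),(96,38),(408,50),(388,207)]]
print("lidS",[p.round(4) for p in L],np.mean(L,0).round(4),[np.linalg.norm(L[i]-L[i-1]).round(4) for i in range(4)])
for a,b in ((0,1),(3,2)): d=L[b]-L[a];print(np.degrees(np.arctan2(d[1],d[0])))
print(toolR().as_matrix().round(3))
```

```text
stand top [array([0.517 , 0.3138, 0.075 ]), array([0.5148, 0.2498, 0.075 ]), array([0.4508, 0.2505, 0.075 ]), array([0.4538, 0.3144, 0.075 ])] [0.4841 0.2821 0.075 ] [np.float64(0.0632), np.float64(0.064), np.float64(0.0641), np.float64(0.0639)]
stylus top T [0.4842 0.2819 0.139 ] S [0.4869 0.2792 0.139 ]
stand S [array([0.5182, 0.2461, 0.075 ]), array([0.4562, 0.2468, 0.075 ]), array([0.4577, 0.3095, 0.075 ]), array([0.5181, 0.3078, 0.075 ])] [0.4875 0.2776 0.075 ]
ring [ 0.54595165 -0.01026058  0.05849426] [np.float64(0.001735569961326098), np.float64(0.0017355699613261252)]
lid [array([ 0.6352, -0.0395,  0.117 ]), array([ 0.6557, -0.2033,  0.117 ]), array([ 0.4826, -0.2227,  0.117 ]), array([ 0.4641, -0.0564,  0.117 ])] [ 0.5594 -0.1305  0.117 ] [np.float64(0.172), np.float64(0.1651), np.float64(0.1743), np.float64(0.1674)]
-82.85317730864992
-83.65302987304706
y+- 5.638389804963987
y+- 6.396510243273824
lidS [array([ 0.6402, -0.0496,  0.117 ]), array([ 0.6604, -0.2102,  0.117 ]), array([ 0.4878, -0.2298,  0.117 ]), array([ 0.4687, -0.0648,  0.117 ])] [ 0.5643 -0.1386  0.117 ] [np.float64(0.1722), np.float64(0.1619), np.float64(0.1737), np.float64(0.1661)]
-82.81328217860448
-83.37169957633017
[[-0.     0.324  0.946]
 [-0.001  0.946 -0.324]
 [-1.    -0.001  0.   ]]
```

Run:
```python
from h import *
o=ctrl.get_obs();m=eyes.camera_model("wrist");R=toolR().as_matrix();Rc=np.array(m["R"])
C=-Rc.T@m["t"];print("cam in tool mm",(R.T@(C-o["tcp_pos"])*1000).round(1),"axes(tool) rows x,y,z",(Rc@R).round(3))
print(proj(m,o["tcp_pos"]))
# above the stand
tgt=np.array([.4855,.280,.26]);d=tgt-o["tcp_pos"];print((R.T@d*1000).round(1))
for n,X in dict(st=[.4855,.28,.139],mouth=[.5475,-.0145,.054],jar=[.7,.33,0]).items(): print(n,X)
T=eyes.camera_model("top")
print([onz(T,*p,0).round(3) for p in [(182,172),(465,240),(445,337)]])
```

```text
cam in tool mm [-1.69e+02 -1.00e-01 -7.63e+01] axes(tool) rows x,y,z [[ 0.     1.     0.   ]
 [-0.299 -0.     0.954]
 [ 0.954 -0.     0.299]]
[320.87861189 290.67805097]
[ -55.1 -227.5  368.7]
st [0.4855, 0.28, 0.139]
mouth [0.5475, -0.0145, 0.054]
jar [0.7, 0.33, 0]
[array([0.755, 0.342, 0.   ]), array([ 0.538, -0.47 ,  0.   ]), array([ 0.268, -0.393,  0.   ])]
```

>>> {"method": "play_rows", "body": {"steps": [[[0, 0, 0], [-5, -20.7, 33.5], 1], [[0, 0, 0], [-5, -20.7, 33.5], 1], [[0, 0, 0], [-5, -20.7, 33.5], 1], [[0, 0, 0], [-5, -20.7, 33.5], 1], [[0, 0, 0], [-5, -20.7, 33.5], 1], [[0, 0, 0], [-5, -20.7, 33.5], 1], [[0, 0, 0], [-5, -20.7, 33.5], 1], [[0, 0, 0], [-5, -20.7, 33.5], 1]]}}

```text
clock: 0.82
tcp_pos: [0.4112, 0.3697, 0.2454]
tool_rot: [0.259, 1.555, -0.259]
contact_force: [0.2, 1.0, 0.4]
gripper_width: 0.0856
```

>>> {"method": "play_rows", "body": {"steps": [[[0, 0, 0], [-5, -20.7, 33.5], 1], [[0, 0, 0], [-5, -20.7, 33.5], 1], [[0, 0, 0], [-5, -20.7, 33.5], 1], [[-6.4, 0, 0], [0, 0, 0], 1], [[-6.4, 0, 0], [0, 0, 0], 1], [[-6.4, 0, 0], [0, 0, 0], 1], [[-6.4, 0, 0], [0, 0, 0], 1], [[0, 0, 0], [0, 0, 0], 1]]}}

```text
clock: 1.48
tcp_pos: [0.4852, 0.28, 0.26]
tool_rot: [-0.093, 1.569, 0.093]
contact_force: [0.3, 0.3, -0.3]
gripper_width: 0.0854
```

Run:
```python
from h import *
import pickle
m=eyes.camera_model("wrist");o=ctrl.get_obs()
cv2.imwrite("pics/w1.png",eyes.camera("wrist")[:,:,::-1]);pickle.dump((m,o),open("w1.pkl","wb"))
print(o["clock"],o["tcp_pos"],o["joints"].round(2),toolR().as_matrix().round(3),o["joint_velocities"].round(3).max())
```

```text
1.4833 [0.48524309 0.27999884 0.25999175] [-0.78  0.2   0.22  1.68 -0.05  1.26  1.13] [[-0.    -0.114  0.993]
 [-0.     0.993  0.114]
 [-1.    -0.    -0.   ]] 0.012
```

View pics/w1.png

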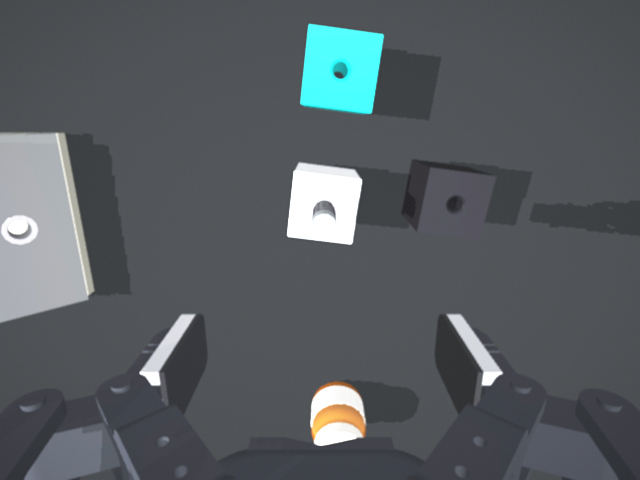

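Run:
```python
from h import *
im=cv2.imread("pics/w1.png")
cv2.imwrite("pics/c4.png",np.hstack([cv2.resize(im[150:260,275:375],None,fx=5,fy=5,interpolation=cv2.INTER_CUBIC),cv2.resize(im[200:260,0:60],None,fx=5,fy=5,interpolation=cv2.INTER_CUBIC).__class__(0) if 0 else cv2.resize(im[180:290,0:60],None,fx=5,fy=5,interpolation=cv2.INTER_CUBIC)]))
```

```text
(no output)
```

View pics/c4.png

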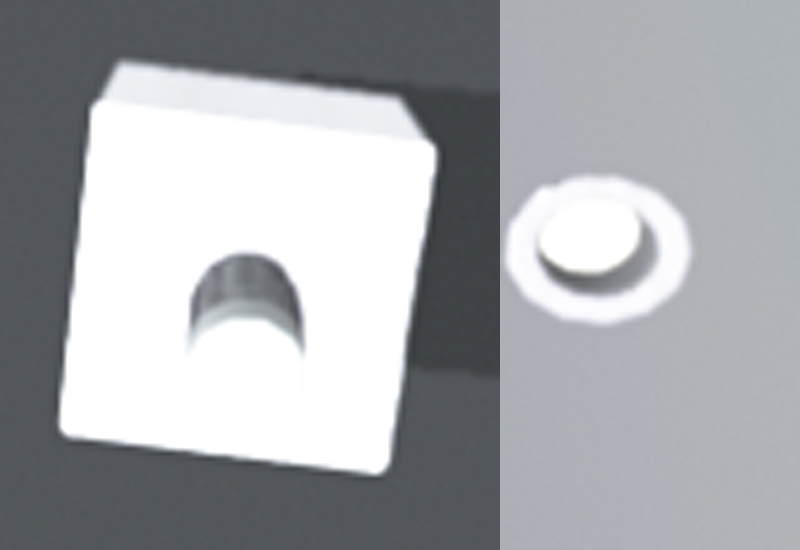

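Run:
```python
from h import *
import pickle
m,o=pickle.load(open("w1.pkl","rb"));R=Ro.from_rotvec(o["tool_rot"]).as_matrix()
ct=lambda x,y:((x+.5)/5-.5+275,(y+.5)/5-.5+150)
c=[onz(m,*ct(x,y),.075) for x,y in [(92,100),(437,146),(387,475),(60,437)]]
P=np.mean(c,0);print([p.round(4) for p in c],P, [np.linalg.norm(c[i]-c[i-1]).round(4) for i in range(4)])
print("proj top:",[ (proj(m,[P[0],P[1],z])-[275,150])*5 for z in (.139,.080)])
print("tool delta", R.T@(np.array([P[0],P[1],.093])-o["tcp_pos"])*1000)
ring=((100.5)/5-.5,(248.5)/5-.5+180)
T=eyes.camera_model("top");S=eyes.camera_model("side")
ct=lambda x,y,k,ox,oy:((x+.5)/k-.5+ox,(y+.5)/k-.5+oy)
print(onz(m,*ring,.0555))
print(onz(T,*ct(171,286,5,270,180),.0555),onz(S,*ct(213,345,5,270,190),.0555))
```

```text
[array([0.4546, 0.2515, 0.075 ]), array([0.4555, 0.3136, 0.075 ]), array([0.5177, 0.3134, 0.075 ]), array([0.5175, 0.2516, 0.075 ])] [0.48630215 0.28251376 0.075     ] [np.float64(0.0629), np.float64(0.0621), np.float64(0.0622), np.float64(0.0618)]
proj top: [array([244.89348188, 382.31775003]), array([242.20812969, 297.79309721])]
tool delta [166.99057899   2.39284856   1.45297854]
[ 0.54636945 -0.01023618  0.0555    ]
[ 0.54478627 -0.01042321  0.0555    ] [ 0.54884261 -0.01484371  0.0555    ]
```

>>> {"method": "play_rows", "body": {"steps": [[[0, 0, 0], [33.4, 2.4, 1.3], 1], [[0, 0, 0], [33.4, 0, 0], 1], [[0, 0, 0], [33.4, 0, 0], 1], [[0, 0, 0], [33.4, 0, 0], 1], [[0, 0, 0], [33.4, 0, 0], 1], [[0, 0, 0], [0, 0, 0], 1], [[0, 0, 0], [0, 0, 0], -1], [[0, 0, 0], [0, 0, 0], -1]], "force": 60}}

```text
clock: 2.2
tcp_pos: [0.4877, 0.2835, 0.0951]
tool_rot: [-0.09, 1.566, 0.092]
contact_force: [-0.3, 0.7, 0.5]
gripper_width: 0.0637
```

>>> {"method": "play_rows", "body": {"steps": [[[0, 0, 0], [0, 0, 0], -1], [[0, 0, 0], [0, 0, 0], -1], [[0, 0, 0], [0, 0, 0], -1], [[0, 0, 0], [0, 0, 0], -1], [[0, 0, 0], [0, 0, 0], -1], [[0, 0, 0], [0, 0, 0], -1]]}}

```text
clock: 2.7
tcp_pos: [0.4875, 0.2833, 0.095]
tool_rot: [-0.09, 1.566, 0.093]
contact_force: [-0.7, -1.2, 6.6]
gripper_width: 0.0173
```

>>> {"method": "play_rows", "body": {"steps": [[[0, 0, 0], [-10, 0, 0], -1], [[0, 0, 0], [-30, 0, 0], -1], [[0, 0, 0], [-35, 0, 0], -1], [[0, 0, 0], [-35, 0, 0], -1], [[0, 0, 0], [-35, 0, 0], -1], [[0, 0, 0], [-10, 0, 0], -1], [[0, 0, 0], [0, 0, 0], -1]]}}

```text
clock: 3.28
tcp_pos: [0.4884, 0.284, 0.2526]
tool_rot: [-0.088, 1.562, 0.095]
contact_force: [0.6, 0.8, -0.4]
gripper_width: 0.0179
```

Run:
```python
from h import *
import pickle
m=eyes.camera_model("wrist");o=ctrl.get_obs()
w=eyes.camera("wrist")[:,:,::-1];s=eyes.camera("side")[:,:,::-1]
cv2.imwrite("pics/w2.png",w);pickle.dump((m,o),open("w2.pkl","wb"));cv2.imwrite("pics/s2.png",s)
cv2.imwrite("pics/s2c.png",cv2.resize(s[180:380,250:450],None,fx=3,fy=3))
print(o["clock"],o["tcp_pos"],o["gripper_width"],o["contact_force"])
R=toolR().as_matrix()
print("expected tip px",proj(m,o["tcp_pos"]+R@[.088,0,0]),proj(m,o["tcp_pos"]+R@[.086,0,0]))
```

```text
3.2833 [0.48839098 0.28398044 0.25262551] 0.017892873018010232 [ 0.57647758  0.82183876 -0.39138469]
expected tip px [320.3651325  236.08958898] [320.37692144 236.95017776]
```

View pics/w2.png

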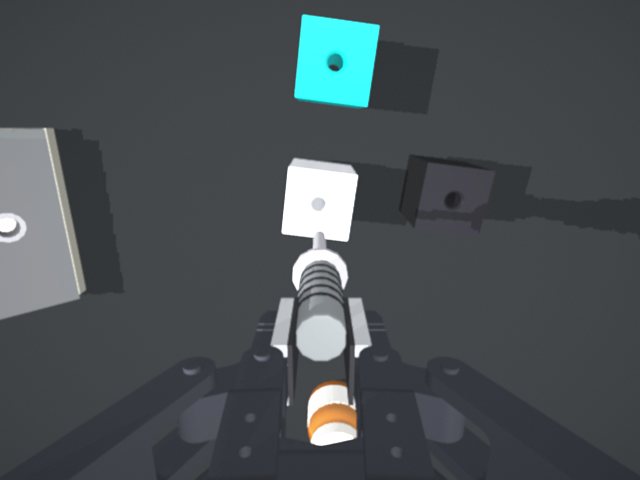

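View pics/s2c.png

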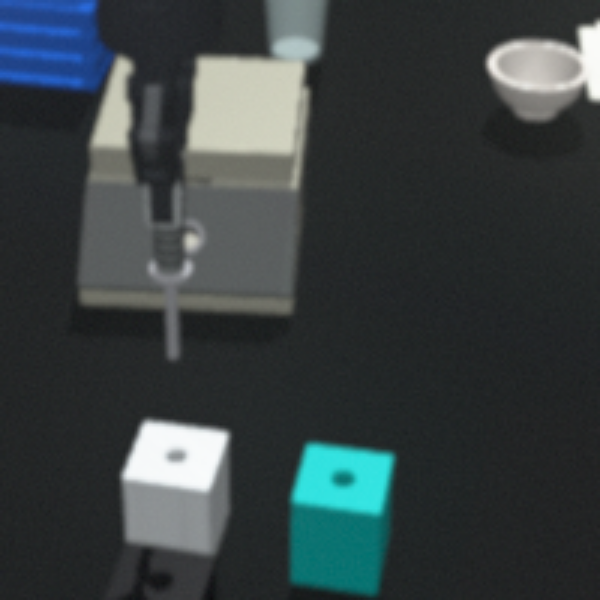

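```bash
cat >> h.py <<'E'
yaw=np.radians(-83.1); ux=np.array([np.cos(yaw),np.sin(yaw),0]); uy=np.array([-np.sin(yaw),np.cos(yaw),0]); uz=np.array([0,0,1.])
RING=np.array([.547,-.010,0]); ORG=RING+.0847*ux
MOUTH=ORG-.084*ux+.054*uz; AX=.669*ux-.743*uz
B=lambda x,y,z: ORG+ux*x+uy*y+uz*z
def mk(x,z): return np.column_stack([x,np.cross(z,x),z])
def plan(Rt,pt):
    o=ctrl.get_obs();R0=toolR().as_matrix()
    print("t",o["clock"],"turn deg",np.degrees(Ro.from_matrix(R0.T@Rt).as_rotvec()).round(2),"then shift mm",(Rt.T@(pt-o["tcp_pos"])*1000).round(1),"tcp",o["tcp_pos"].round(4),"F",o["contact_force"].round(1))
L=.090
E
python3 - <<'E'
from h import *
import pickle
m,o=pickle.load(open("w2.pkl","rb"))
print("stand mouth",onz(m,318,204,.075))
plan(mk(AX,uy),MOUTH-AX*(L+.03))
E
```

```text
stand mouth [0.48568521 0.2818555  0.075     ]
t 3.3833 turn deg [ -0.16  -0.12 -41.99] then shift mm [223.7 -92.1  25.6] tcp [0.4858 0.2825 0.2477] F [ 0.   0.8 -0.3]
```

>>> {"method": "play_rows", "body": {"steps": [[[0, 0, -7], [0, 0, 0], -1], [[0, 0, -7], [0, 0, 0], -1], [[0, 0, -7], [0, 0, 0], -1], [[0, 0, -7], [0, 0, 0], -1], [[0, 0, -7], [0, 0, 0], -1], [[0, 0, -7], [0, 0, 0], -1], [[0, 0, 0], [32, -13.2, 3.7], -1], [[0, 0, 0], [32, -13.2, 3.7], -1]]}}

```text
clock: 4.05
tcp_pos: [0.4987, 0.2253, 0.2124]
tool_rot: [-0.67, 1.452, -0.476]
contact_force: [1.5, -1.4, -0.3]
gripper_width: 0.0172
```

>>> {"method": "play_rows", "body": {"steps": [[[0, 0, 0], [32, -13.2, 3.7], -1], [[0, 0, 0], [32, -13.2, 3.7], -1], [[0, 0, 0], [32, -13.2, 3.7], -1], [[0, 0, 0], [32, -13.2, 3.7], -1], [[0, 0, 0], [31.7, -12.9, 3.4], -1], [[0, 0, 0], [0, 0, 0], -1], [[0, 0, 0], [0, 0, 0], -1], [[0, 0, 0], [0, 0, 0], -1]]}}

```text
clock: 4.72
tcp_pos: [0.5363, 0.0693, 0.1423]
tool_rot: [-0.658, 1.452, -0.482]
contact_force: [0.6, 0.8, -0.5]
gripper_width: 0.0173
```

Run:
```python
from h import *
import pickle
m=eyes.camera_model("wrist");o=ctrl.get_obs()
w=eyes.camera("wrist")[:,:,::-1];s=eyes.camera("side")[:,:,::-1];t=eyes.camera("top")[:,:,::-1]
cv2.imwrite("pics/w3.png",w);pickle.dump((m,o),open("w3.pkl","wb"));cv2.imwrite("pics/s3.png",s)
cv2.imwrite("pics/s3c.png",np.hstack([cv2.resize(s[180:300,260:400],None,fx=4,fy=4)]))
plan(mk(AX,uy),MOUTH-AX*(L+.03))
R=toolR().as_matrix()
print("tip px exp",proj(m,o["tcp_pos"]+R[:,0]*L),"mouth px exp",proj(m,MOUTH),o["joints"].round(2))
```

```text
t 4.8667 turn deg [-0.02 -0.03 -0.06] then shift mm [ 1.5 -1.4 -0.1] tcp [0.5373 0.0711 0.1433] F [-0.1  0.9 -1.2]
tip px exp [321.35723933 236.72129756] mouth px exp [319.90363416 227.15846899] [-0.86  0.48  0.32  1.83  0.54  1.25  0.86]
```

View pics/w3.png

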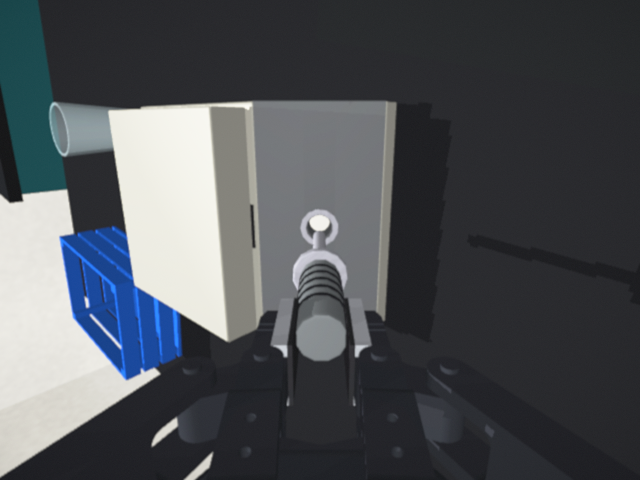

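View pics/s3c.png

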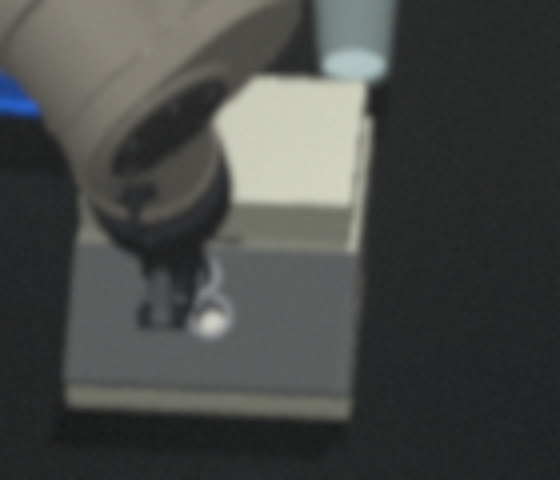

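Run:
```python
from h import *
w=cv2.imread("pics/w3.png")
cv2.imwrite("pics/w3c.png",cv2.resize(w[200:300,270:370],None,fx=6,fy=6,interpolation=cv2.INTER_CUBIC))
import pickle
m,o=pickle.load(open("w3.pkl","rb"));R=Ro.from_rotvec(o["tool_rot"]).as_matrix()
for d in (.013,.018,.08,.085,.09,.095): print(d,(proj(m,o["tcp_pos"]+R[:,0]*d)-[270,200])*6)
```

```text
0.013 [308.51931826 480.67323724]
0.018 [308.39372243 457.76785445]
0.08 [307.21892684 243.51597154]
0.085 [307.14704075 230.40583541]
0.09 [307.07769722 217.75939518]
0.095 [307.0107637  205.55247747]
```

View pics/w3c.png

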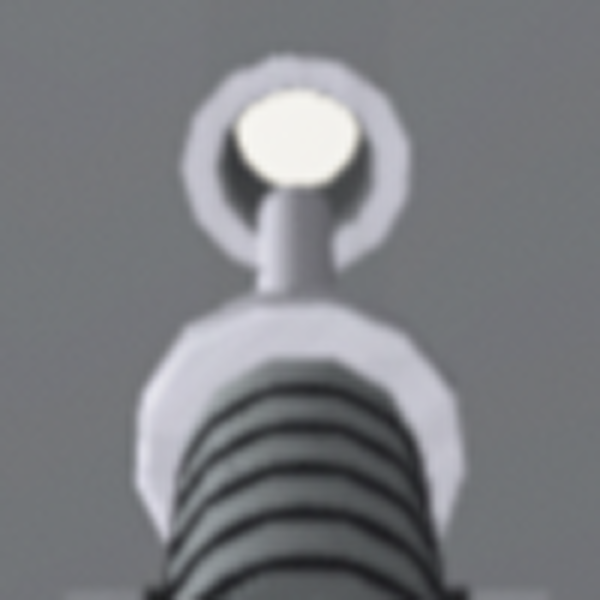

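>>> {"method": "play_rows", "body": {"steps": [[[0, 0, 0], [15, -0.5, 0], -1], [[0, 0, 0], [15, 0, 0], -1], [[0, 0, 0], [12, 0, 0], -1], [[0, 0, 0], [4, 0, 0], -1], [[0, 0, 0], [0, 0, 0], -1]]}}

```text
clock: 5.28
tcp_pos: [0.5404, 0.0377, 0.1093]
tool_rot: [-0.657, 1.451, -0.483]
contact_force: [0.5, -0.1, -0.8]
gripper_width: 0.0179
```

Run:
```python
from h import *
plan(mk(AX,uy),MOUTH-AX*(L-.018))
w=eyes.camera("wrist")[:,:,::-1]
cv2.imwrite("pics/w4c.png",cv2.resize(w[180:300,250:390],None,fx=4,fy=4,interpolation=cv2.INTER_CUBIC))
```

```text
t 5.2833 turn deg [-0.11 -0.2   0.05] then shift mm [1.8 0.7 0.8] tcp [0.5404 0.0377 0.1093] F [ 0.5 -0.1 -0.8]
```

View pics/w4c.png

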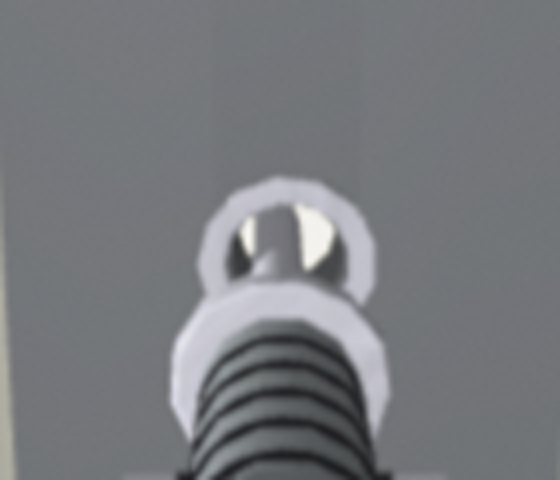

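>>> {"method": "play_rows", "body": {"steps": [[[0, 0, 0], [1, 1, 0], -1], [[0, 0, 0], [2, 0, 0], -1], [[0, 0, 0], [1.5, 0, 0], -1], [[0, 0, 0], [1, 0, 0], -1], [[0, 0, 0], [1, 0, 0], -1]]}}

```text
clock: 5.75
tcp_pos: [0.5421, 0.036, 0.1046]
tool_rot: [-0.655, 1.448, -0.48]
contact_force: [-0.3, 3.9, 3.1]
gripper_width: 0.0177
```

Run:
```python
from h import *
plan(mk(AX,uy),MOUTH-AX*(L-.018))
w=eyes.camera("wrist")[:,:,::-1]
cv2.imwrite("pics/w5.png",w)
```

```text
t 5.75 turn deg [-0.14 -0.01 -0.09] then shift mm [-3.  -1.  -0.6] tcp [0.5421 0.036  0.1046] F [-0.3  3.9  3.1]
```

View pics/w5.png

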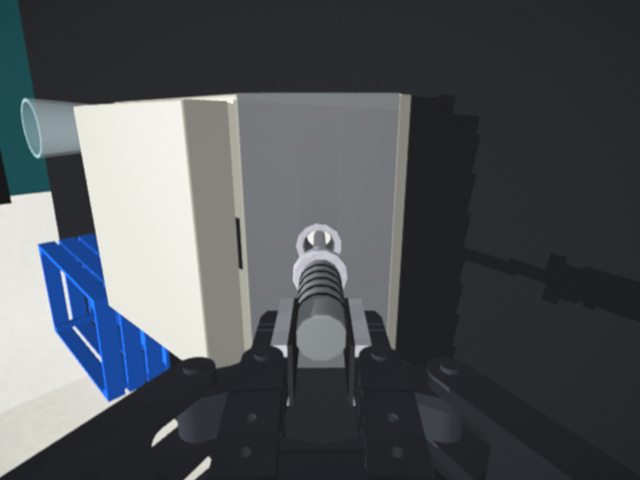

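>>> {"method": "play_rows", "body": {"steps": [[[0, 0, 0], [1, 0, 0], -1], [[0, 0, 0], [1, 0, 0], -1], [[0, 0, 0], [1, 0, 0], -1], [[0, 0, 0], [0, 0, 0], -1]]}}

```text
clock: 6.13
tcp_pos: [0.542, 0.0331, 0.1023]
tool_rot: [-0.656, 1.449, -0.482]
contact_force: [-0.4, 4.2, 4.0]
gripper_width: 0.0177
```

Run:
```python
from h import *
plan(mk(AX,uy),MOUTH-AX*(L-.018))
w=eyes.camera("wrist")[:,:,::-1]
cv2.imwrite("pics/w6.png",w)
```

```text
t 6.1333 turn deg [-0.14 -0.07 -0.03] then shift mm [-6.6 -0.5 -0.2] tcp [0.542  0.0331 0.1023] F [-0.4  4.2  4. ]
```

View pics/w6.png

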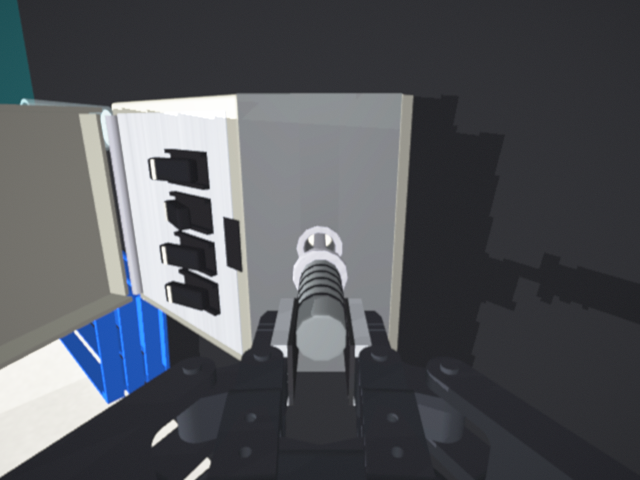

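>>> {"method": "play_rows", "body": {"steps": [[[0, 0, 0], [-10, 0, 0], -1], [[0, 0, 0], [-25, 0, 0], -1], [[0, 0, 0], [-30, 0, 0], -1], [[0, 0, 0], [-28, -24, 0], -1], [[0, 0, 0], [-28, -24, 0], -1], [[0, 0, 0], [-28, -24, 0], -1], [[0, 0, 7], [0, 0, 0], -1], [[0, 0, 7], [0, 0, 0], -1]]}}

```text
clock: 6.85
tcp_pos: [0.5363, 0.0811, 0.2622]
tool_rot: [-0.469, 1.505, -0.284]
contact_force: [-0.8, -1.7, -1.8]
gripper_width: 0.018
```

>>> {"method": "play_rows", "body": {"steps": [[[0, 0, 7], [0, 0, 0], -1], [[0, 0, 7], [0, 0, 0], -1], [[0, 0, 7], [0, 0, 0], -1], [[0, 0, 7], [0, 0, 0], -1], [[0, 0, 0], [0, 0, 0], -1], [[0, 0, 0], [0, 0, 0], -1]]}}

```text
clock: 7.35
tcp_pos: [0.5355, 0.074, 0.261]
tool_rot: [-0.087, 1.571, 0.085]
contact_force: [-0.5, 0.1, -1.0]
gripper_width: 0.0174
```

Run:
```python
from h import *
plan(mk(-uz,uy),B(-.03,-.015,.118+L+.04))
t=eyes.camera("top")[:,:,::-1]; s=eyes.camera("side")[:,:,::-1]
cv2.imwrite("pics/t7.png",t);cv2.imwrite("pics/s7.png",s)
cv2.imwrite("pics/t7c.png",np.hstack([cv2.resize(t[180:290,270:440],None,fx=4,fy=4,interpolation=cv2.INTER_CUBIC)]))
```

```text
t 7.35 turn deg [-0.62 -0.1   0.09] then shift mm [  13.  -139.5  -13.7] tcp [0.5355 0.074  0.261 ] F [-0.5  0.1 -1. ]
```

View pics/t7c.png

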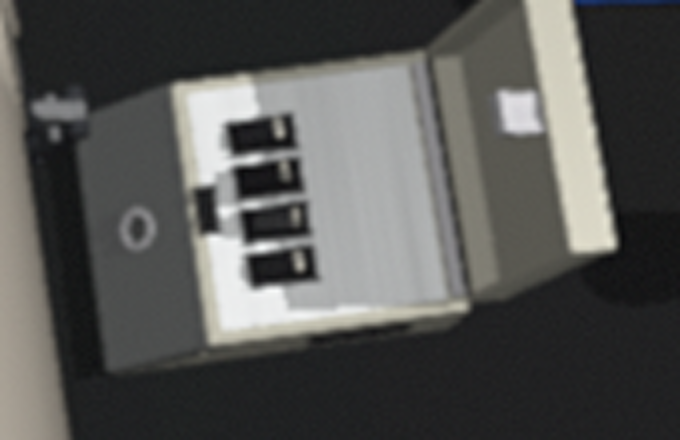

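View pics/s7.png

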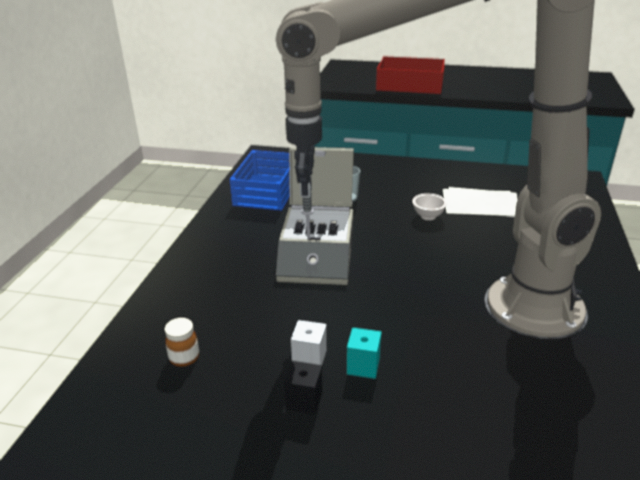

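>>> {"method": "play_rows", "body": {"steps": [[[0, 0, 0], [0, -30, -3.5], -1], [[0, 0, 0], [0, -30, -3.5], -1], [[0, 0, 0], [0, -30, -3.5], -1], [[0, 0, 0], [0, -20, -3.5], -1], [[0, 0, 0], [0, 0, 0], -1], [[0, 0, 0], [0, 0, 0], -1]]}}

```text
clock: 7.95
tcp_pos: [0.5347, -0.0317, 0.2604]
tool_rot: [-0.093, 1.571, 0.092]
contact_force: [-0.0, 1.5, -0.7]
gripper_width: 0.0176
```

Run:
```python
from h import *
import pickle
m=eyes.camera_model("wrist");o=ctrl.get_obs()
w=eyes.camera("wrist")[:,:,::-1]
cv2.imwrite("pics/w8.png",w);pickle.dump((m,o),open("w8.pkl","wb"))
plan(mk(-uz,uy),B(-.03,-.015,.118+L+.04))
R=toolR().as_matrix();print("tip",proj(m,o["tcp_pos"]+R[:,0]*L),"mouth",proj(m,MOUTH))
```

```text
t 8.0 turn deg [-0.03 -0.08 -0.03] then shift mm [ 12.4 -36.   -0.6] tcp [ 0.535  -0.0302  0.2604] F [-0.2  0.2 -1. ]
tip [321.03676002 236.25667245] mouth [340.72648532 217.33840341]
```

View pics/w8.png

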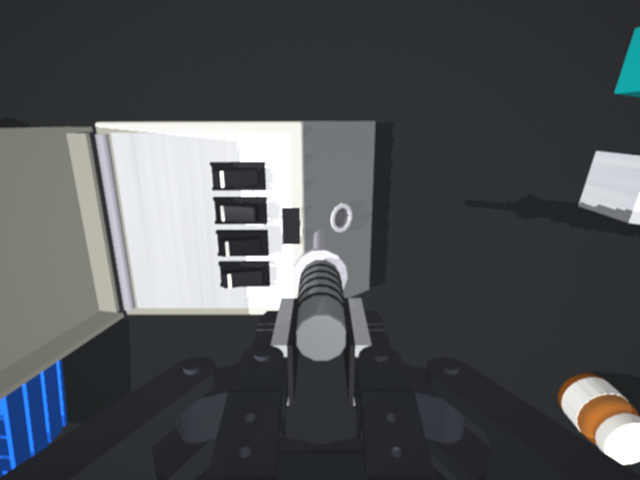

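Run:
```python
from h import *
w=cv2.imread("pics/w8.png")
cv2.imwrite("pics/w8c.png",cv2.resize(w[150:300,200:330],None,fx=4,fy=4,interpolation=cv2.INTER_CUBIC))
```

```text
(no output)
```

View pics/w8c.png

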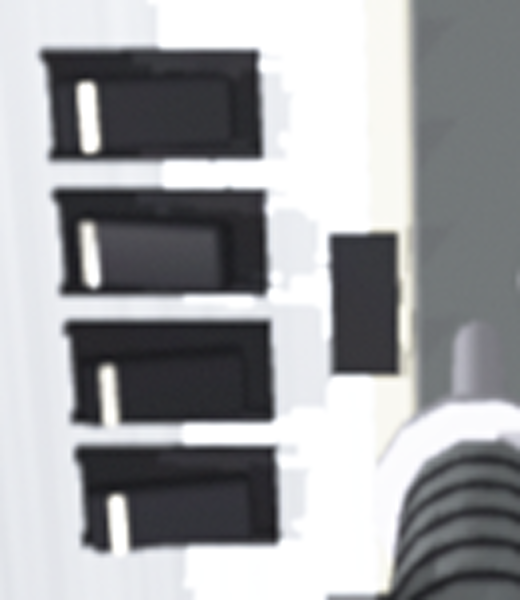

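Run:
```python
from h import *
import pickle
m,o=pickle.load(open("w8.pkl","rb"))
bx=lambda P:[round(float(v)*1000,1) for v in ((P-ORG)@ux,(P-ORG)@uy)]
q=lambda x,y,z:bx(onz(m,(x+.5)/4-.5+200,(y+.5)/4-.5+150,z))
for z in (.085,.092,.097):
  print(z,"bezels",[q(x,y,z) for x,y in [(152,104),(165,242),(171,371),(180,496)]])
print("2nd corners",[q(x,y,.090) for x,y in [(60,190),(267,190),(268,293),(62,293)]])
print("paddle2 ends", q(228,262,.108),q(82,255,.097))
print("slot",q(365,303,.085),"ring",bx(onz(m,341,217,.0555)), "panel/deck edge",q(410,250,.085))
# lid opening rim etc; top view
T=eyes.camera_model("top")
tq=lambda x,y,z:bx(onz(T,(x+.5)/4-.5+270,(y+.5)/4-.5+180,z)+[.0022,0.0004,0])
print("top",[tq(x,y,.092) for x,y in [(260,134),(270,179),(275,222),(281,266)]], "ring",tq(139,228,.0555))
# expected px of 4 stations bezel
```

```text
0.085 bezels [[7.6, -45.0], [6.7, -14.4], [7.2, 15.7], [7.0, 46.4]]
0.092 bezels [[6.1, -45.9], [5.2, -15.9], [5.7, 13.5], [5.5, 43.6]]
0.097 bezels [[5.0, -46.6], [4.2, -17.0], [4.7, 12.0], [4.5, 41.6]]
2nd corners [[27.7, -27.1], [-17.3, -27.0], [-16.5, -3.9], [29.2, -4.0]]
paddle2 ends [-11.0, -15.2] [22.3, -14.2]
slot [-37.5, -0.2] ring [-84.2, -0.7] panel/deck edge [-47.9, -12.4]
top [[4.9, 45.0], [6.9, 13.8], [5.8, -15.4], [5.3, -45.2]] ring [-83.1, 0.2]
```

Run:
```python
from h import *
plan(mk(-uz,uy),B(-.007,-.015,.116+L))
```

```text
t 8.0 turn deg [-0.03 -0.08 -0.03] then shift mm [ 54.4 -59.   -0.6] tcp [ 0.535  -0.0302  0.2604] F [-0.2  0.2 -1. ]
```

>>> {"method": "play_rows", "body": {"steps": [[[0, 0, 0], [0, -30, 0], -1], [[0, 0, 0], [0, -29, -0.5], -1], [[0, 0, 0], [20, 0, 0], -1], [[0, 0, 0], [20, 0, 0], -1], [[0, 0, 0], [14, 0, 0], -1], [[0, 0, 0], [0, 0, 0], -1], [[0, 0, 0], [0, 0, 0], -1]]}}

```text
clock: 8.58
tcp_pos: [0.5414, -0.0886, 0.2062]
tool_rot: [-0.095, 1.571, 0.095]
contact_force: [0.8, -0.6, 0.1]
gripper_width: 0.0177
```

Run:
```python
from h import *
plan(mk(-uz,uy),B(-.007,-.015,.098+L))
w=eyes.camera("wrist")[:,:,::-1]
cv2.imwrite("pics/w9.png",w)
```

```text
t 8.5833 turn deg [ 0.03 -0.12 -0.04] then shift mm [18.2 -0.3 -0. ] tcp [ 0.5414 -0.0886  0.2062] F [ 0.8 -0.6  0.1]
```

View pics/w9.png

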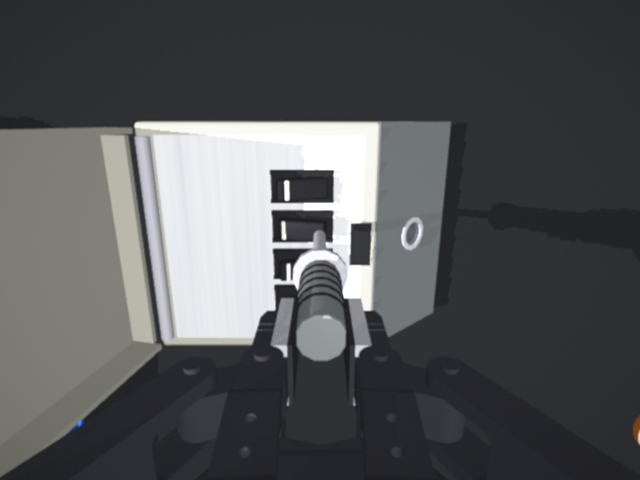

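>>> {"method": "play_rows", "body": {"steps": [[[0, 0, 0], [7, 0, 0], -1], [[0, 0, 0], [3, 0, 0], -1], [[0, 0, 0], [3, 0, 0], -1], [[0, 0, 0], [2, 0, 0], -1], [[0, 0, 0], [2, 0, 0], -1], [[0, 0, 0], [1, 0, 0], -1], [[0, 0, 0], [0, 0, 0], -1]]}}

```text
clock: 9.22
tcp_pos: [0.5416, -0.0898, 0.189]
tool_rot: [-0.091, 1.569, 0.094]
contact_force: [0.0, 2.9, 2.7]
gripper_width: 0.0174
```

Run:
```python
from h import *
plan(mk(-uz,uy),B(-.007,-.015,.098+L))
w=eyes.camera("wrist")[:,:,::-1]
cv2.imwrite("pics/w10.png",cv2.resize(w[140:320,230:400],None,fx=4,fy=4)[:600])
```

```text
t 9.2167 turn deg [-0.16  0.01 -0.1 ] then shift mm [ 1.   0.9 -0.1] tcp [ 0.5416 -0.0898  0.189 ] F [0.  2.9 2.7]
```

View pics/w10.png

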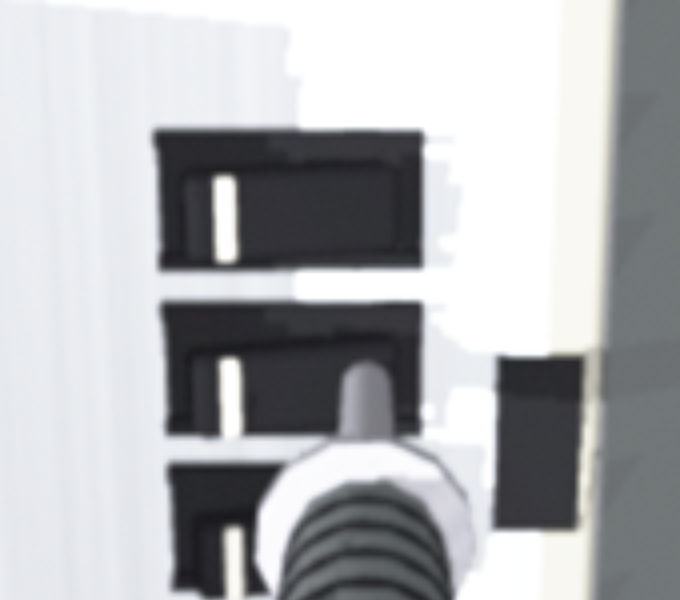

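>>> {"method": "play_rows", "body": {"steps": [[[0, 0, 0], [1, 0, 0], -1], [[0, 0, 0], [1, 0, 0], -1], [[0, 0, 0], [0, 0, 0], -1]]}}

```text
clock: 9.52
tcp_pos: [0.5429, -0.0903, 0.1886]
tool_rot: [-0.091, 1.566, 0.093]
contact_force: [-1.2, 4.3, 9.8]
gripper_width: 0.0178
```

Firm against the stop. Retreat and inspect.

>>> {"method": "play_rows", "body": {"steps": [[[0, 0, 0], [-10, 0, 0], -1], [[0, 0, 0], [-30, 0, 0], -1], [[0, 0, 0], [-30, 0, 0], -1], [[0, 0, 0], [0, 30, 0], -1], [[0, 0, 0], [0, 35, 0], -1], [[0, 0, 0], [0, 35, 0], -1], [[0, 0, 0], [0, 0, 0], -1], [[0, 0, 0], [0, 0, 0], -1]]}}

```text
clock: 10.18
tcp_pos: [0.5296, 0.0094, 0.2567]
tool_rot: [-0.097, 1.569, 0.094]
contact_force: [0.1, -1.1, -0.1]
gripper_width: 0.0174
```

Run:
```python
from h import *
w=eyes.camera("wrist")[:,:,::-1];t=eyes.camera("top")[:,:,::-1]
cv2.imwrite("pics/w11.png",w)
cv2.imwrite("pics/w11c.png",np.hstack([cv2.resize(w[140:300,130:300],None,fx=3,fy=3,interpolation=cv2.INTER_CUBIC)]))
s=eyes.camera("side")[:,:,::-1]
cv2.imwrite("pics/s11c.png",cv2.resize(s[190:290,260:370],None,fx=5,fy=5,interpolation=cv2.INTER_CUBIC))
plan(mk(-uz,uy),np.array([.4857,.2822,.195]))
```

```text
t 10.3333 turn deg [-0.35 -0.01  0.11] then shift mm [ 61.9 279.7 -10.6] tcp [0.5299 0.0058 0.2569] F [ 0.2 -0.6 -0.3]
```

View pics/w11c.png

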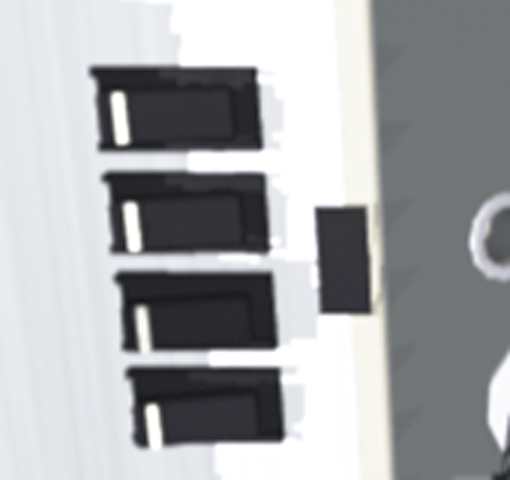

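View pics/s11c.png

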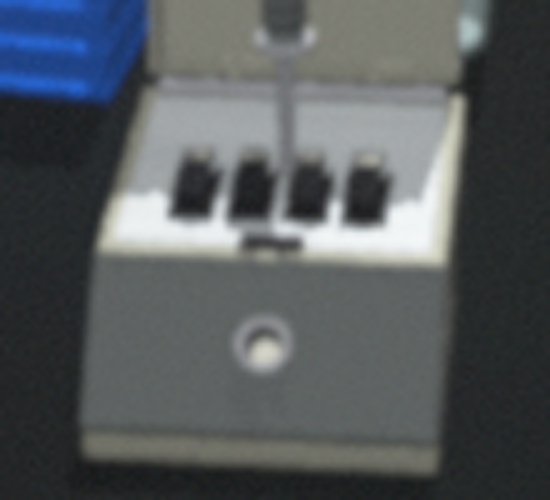

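>>> {"method": "play_rows", "body": {"steps": [[[0, 0, 0], [0, 40, -1.5], -1], [[0, 0, 0], [0, 40, -1.5], -1], [[0, 0, 0], [0, 40, -1.5], -1], [[0, 0, 0], [0, 40, -1.5], -1], [[0, 0, 0], [0, 40, -1.5], -1], [[0, 0, 0], [0, 40, -1.5], -1], [[0, 0, 0], [20, 30, -1.5], -1], [[0, 0, 0], [20, 9.7, 0], -1]]}}

```text
clock: 11.0
tcp_pos: [0.4866, 0.2905, 0.2175]
tool_rot: [-0.093, 1.566, 0.099]
contact_force: [0.3, 0.6, -0.6]
gripper_width: 0.0176
```

>>> {"method": "play_rows", "body": {"steps": [[[0, 0, 0], [15, 0, 0], -1], [[0, 0, 0], [0, 0, 0], -1], [[0, 0, 0], [0, 0, 0], -1], [[0, 0, 0], [0, 0, 0], -1]]}}

```text
clock: 11.33
tcp_pos: [0.4884, 0.2833, 0.2031]
tool_rot: [-0.089, 1.567, 0.089]
contact_force: [0.2, 0.1, 1.1]
gripper_width: 0.0174
```

Run:
```python
from h import *
m=eyes.camera_model("wrist");o=ctrl.get_obs()
w=eyes.camera("wrist")[:,:,::-1]
cv2.imwrite("pics/w12.png",w)
cv2.imwrite("pics/w12c.png",cv2.resize(w[180:300,260:380],None,fx=5,fy=5,interpolation=cv2.INTER_CUBIC))
plan(mk(-uz,uy),np.array([.486,.2822,.0945]))
R=toolR().as_matrix()
f=lambda p:((p-[260,180])*5).round(0)
print("tip",f(proj(m,o["tcp_pos"]+R[:,0]*L)),"mouth exp",f(proj(m,[.486,.2822,.075])))
print("R",R.round(4))
```

```text
t 11.3833 turn deg [-0.36  0.14 -0.04] then shift mm [109.   -1.2  -2.6] tcp [0.4885 0.2837 0.2035] F [-0.1 -0.4 -0.3]
tip [305. 281.] mouth exp [299. 194.]
R [[ 2.400e-03 -1.139e-01  9.935e-01]
 [ 1.000e-03  9.935e-01  1.139e-01]
 [-1.000e+00  7.000e-04  2.500e-03]]
```

View pics/w12c.png

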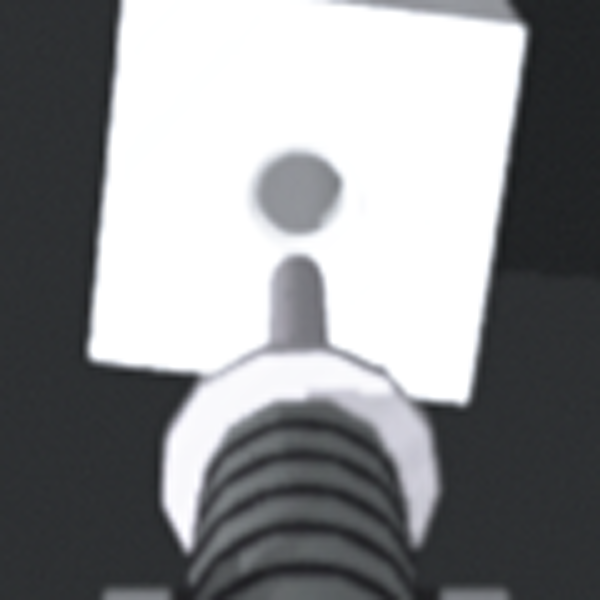

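>>> {"method": "play_rows", "body": {"steps": [[[0, 0, 0], [0, -0.6, -2.5], -1], [[0, 0, 0], [10, 0, 0], -1], [[0, 0, 0], [15, 0, 0], -1], [[0, 0, 0], [10, 0, 0], -1], [[0, 0, 0], [10, 0, 0], -1], [[0, 0, 0], [0, 0, 0], -1]]}}

```text
clock: 11.88
tcp_pos: [0.4832, 0.2831, 0.1546]
tool_rot: [-0.094, 1.572, 0.09]
contact_force: [1.0, 0.1, -0.6]
gripper_width: 0.0175
```

Run:
```python
from h import *
plan(mk(-uz,uy),np.array([.486,.2822,.0945]))
w=eyes.camera("wrist")[:,:,::-1]
cv2.imwrite("pics/w13c.png",cv2.resize(w[180:300,260:380],None,fx=4,fy=4,interpolation=cv2.INTER_CUBIC))
```

```text
t 11.8833 turn deg [-0.19 -0.17  0.11] then shift mm [60.1 -1.2  2.7] tcp [0.4832 0.2831 0.1546] F [ 1.   0.1 -0.6]
```

View pics/w13c.png

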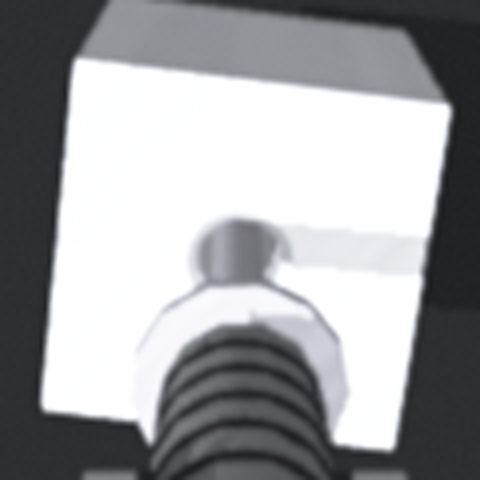

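>>> {"method": "play_rows", "body": {"steps": [[[0, 0, 0], [10, 0, 1], -1], [[0, 0, 0], [15, 0, 0], -1], [[0, 0, 0], [15, 0, 0], -1], [[0, 0, 0], [10, 0, 0], -1], [[0, 0, 0], [5, 0, 0], -1], [[0, 0, 0], [0, 0, 0], -1], [[0, 0, 0], [0, 0, 0], -1]]}}

```text
clock: 12.52
tcp_pos: [0.4857, 0.2843, 0.1023]
tool_rot: [-0.092, 1.568, 0.092]
contact_force: [-0.7, 0.5, 0.9]
gripper_width: 0.0177
```

Run:
```python
from h import *
plan(mk(-uz,uy),np.array([.486,.2822,.0945]))
w=eyes.camera("wrist")[:,:,::-1]
cv2.imwrite("pics/w14c.png",cv2.resize(w[180:300,260:380],None,fx=4,fy=4,interpolation=cv2.INTER_CUBIC))
```

```text
t 12.5167 turn deg [-0.19  0.03 -0.02] then shift mm [ 7.8 -2.1  0.1] tcp [0.4857 0.2843 0.1023] F [-0.7  0.5  0.9]
```

View pics/w14c.png

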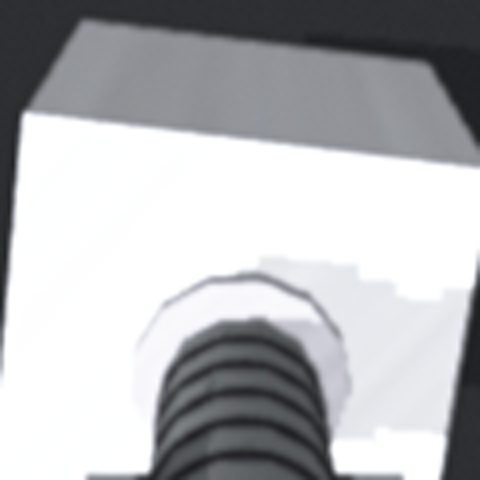

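Continue down in small steps until the flange seats.

>>> {"method": "play_rows", "body": {"steps": [[[0, 0, 0], [3, -0.8, 0], -1], [[0, 0, 0], [2, 0, 0], -1], [[0, 0, 0], [1, 0, 0], -1], [[0, 0, 0], [1, 0, 0], -1], [[0, 0, 0], [0, 0, 0], -1]]}}

```text
clock: 12.98
tcp_pos: [0.4856, 0.2834, 0.0952]
tool_rot: [-0.092, 1.569, 0.092]
contact_force: [0.2, -0.5, -0.6]
gripper_width: 0.0178
```

>>> {"method": "play_rows", "body": {"steps": [[[0, 0, 0], [1, 0, 0], -1], [[0, 0, 0], [1, 0, 0], -1], [[0, 0, 0], [0, 0, 0], -1]]}}

```text
clock: 13.23
tcp_pos: [0.4862, 0.2835, 0.095]
tool_rot: [-0.091, 1.568, 0.092]
contact_force: [-3.3, -2.9, 10.8]
gripper_width: 0.0174
```

>>> {"method": "play_rows", "body": {"steps": [[[0, 0, 0], [-1, 0, 0], -1], [[0, 0, 0], [0, 0, 0], 0], [[0, 0, 0], [0, 0, 0], 0.3], [[0, 0, 0], [0, 0, 0], 0.8], [[0, 0, 0], [0, 0, 0], 1], [[0, 0, 0], [0, 0, 0], 1], [[0, 0, 0], [0, 0, 0], 1], [[0, 0, 0], [0, 0, 0], 1]]}}

```text
clock: 13.9
tcp_pos: [0.4855, 0.2833, 0.0939]
tool_rot: [-0.092, 1.569, 0.092]
contact_force: [0.4, 0.1, 0.1]
gripper_width: 0.0853
```

>>> {"method": "play_rows", "body": {"steps": [[[0, 0, 0], [-10, 0, 0], 1], [[0, 0, 0], [-20, 0, 0], 1], [[0, 0, 0], [-35, 0, 0], 1], [[0, 0, 0], [-35, 0, 0], 1], [[0, 0, 0], [-35, 0, 0], 1], [[0, 0, 0], [-35, 0, 0], 1], [[0, 0, 0], [0, 0, 0], 1], [[0, 0, 0], [0, 0, 0], 1]]}}

```text
clock: 14.57
tcp_pos: [0.4869, 0.284, 0.2674]
tool_rot: [-0.089, 1.564, 0.094]
contact_force: [-0.3, 0.2, -0.7]
gripper_width: 0.0853
```

Run:
```python
from h import *
w=eyes.camera("wrist")[:,:,::-1];s=eyes.camera("side")[:,:,::-1];t=eyes.camera("top")[:,:,::-1]
cv2.imwrite("pics/w15.png",w);cv2.imwrite("pics/s15.png",s);cv2.imwrite("pics/t15.png",t)
cv2.imwrite("pics/s15c.png",np.hstack([cv2.resize(s[140:290,260:370],(440,600),interpolation=cv2.INTER_CUBIC),cv2.resize(s[290:390,290:350],(360,600),interpolation=cv2.INTER_CUBIC)]))
m=eyes.camera_model("wrist");o=ctrl.get_obs();print(o["clock"],o["tcp_pos"],proj(m,[.486,.2825,.139]),proj(m,[.486,.2825,.08]))
S=eyes.camera_model("side");print("side grip top exp",proj(S,np.array([.486,.2825,.139])+[.0012,-.0049,0]))
```

```text
14.7167 [0.48460467 0.28277869 0.26288692] [320.44747517 225.74955349] [320.52977335 209.18520049]
side grip top exp [307.82131663 307.08798043]
```

View pics/w15.png

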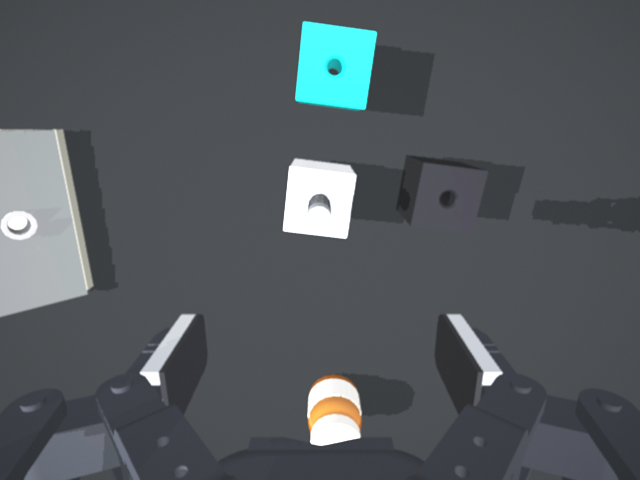

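View pics/s15c.png

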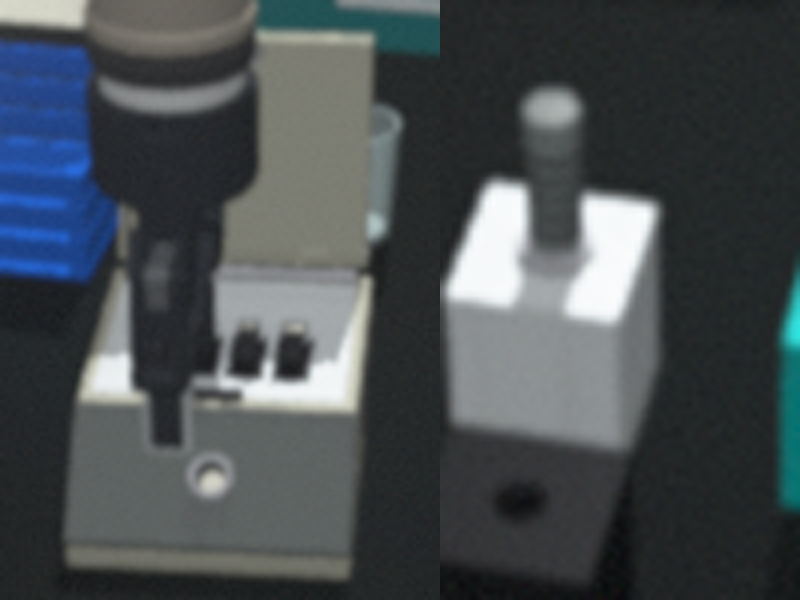

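View pics/t15.png

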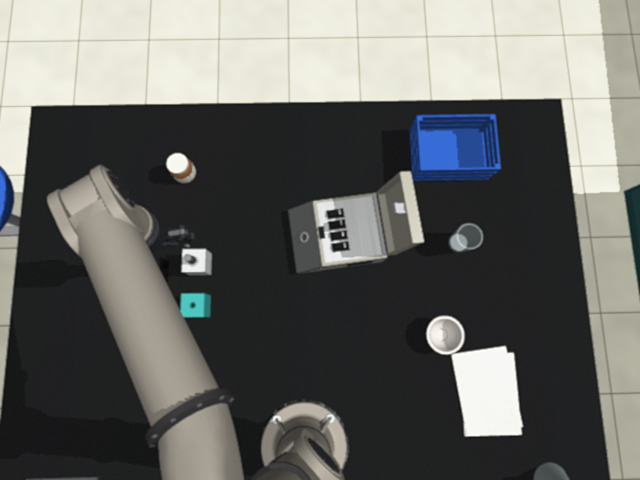

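```bash
python3 -c "
from bench import ctrl
print(ctrl.finish_job())"
```

```text
the job is handed in; nothing more can be done
None
```

I did the whole job and handed it in at about 14.7 s of the 54 s allowed.

**What I did:**
- I took the stylus from the aluminium stand, leaving the black and turquoise look-alikes alone.
- I pressed the release button with it and the lid sprang open.
- The odd switch was the second from the box's −y end. I pressed its raised release-side end down to the stop, at about 10 N.
- I lowered the stylus back into its stand until the flange seated, at about 11 N. Then I let go and lifted the gripper clear.

**Last checks:**
- **Switches:** after the press, the close wrist view showed all four lying alike. The final top view agreed, although the arm hid one switch in the final side view.
- **Lid:** it is standing open.
- **Stylus:** it is upright with its flange on the stand, and looks the same in the side view as at the start.
- **Beaker, jar and bowl:** they are where they were.
- **Disagreements:** none of the final checks failed. Earlier, the three cameras differed by 2 to 5 mm in absolute position, so I relied on close wrist views for alignment. The gripper also read about 17.5 mm on the 20 mm grip, but the hold stayed firm throughout.

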